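Pack the throwing rings into the toy box

ROBOT

A 6-joint arm with a two-finger parallel gripper is mounted at the origin on the work surface. World frame = base frame: x ahead of the robot, y to its left, z up, the work surface at z = 0. Lengths are in m, angles in rad, forces in N, time in s.
With the tool pointing down it reaches from about 0.2 to 0.875 m from the base axis. Payload 3.4 kg.
Tool frame: the origin (TCP) lies between the finger pads; the fingertips stand 25 mm ahead of it and the grasp point (between the pads) lies 6 mm ahead of it (r.nose_length is the z of the fingertips in the tool frame, in m); z points along the fingers, x is the direction in which the jaws open and shut, and the axes are right-handed (so a half turn about z gives the same grasp; the last joint's range is limited). The gripper opens to 94 mm and grips with 3 to 60 N. Pads are 16 mm wide; open, the fingers measure 119 mm over their backs; the gripper's body (75 mm by 177 mm) begins 78 mm behind the grasp point.
Start: joints at [-0.121, 0.276, 1.505, -0, 1.361, -0.121], TCP at [0.575, -0, 0.23] pointing down, gripper open.
Joint ranges: [-2.89, 2.89], [-0.75, 2.08], [0.22, 2.7], [-1.18, 4.32], [0.11, 2.71], [-2.7, 2.7]. Speed limits (rad/s): [2.57, 2.57, 3.14, 3.14, 3.14, 3.14].

INTERFACE

Orientations are given as a unit quaternion [w, x, y, z].
In Python, from plant import r, gripper_to, inverse_kinematics, vision, models, telemetry gives the robot as it stands. Calls block until the motion is done:
- r.move_to(position, orientation): joint-space move of the TCP to a pose.
- r.move_l(position, rot=None, vel=0.15, guard=None): straight line of the TCP; rot=None keeps the orientation; vel is the mean speed in m/s. With guard (N) it stops when the force on the tool has changed by that much, and returns True; else False.
- r.movej(angles): joint-space move.
- gripper_to(opening, f_grip=None): finger opening in m; f_grip is the grip in N (None keeps the last); returns when the fingers have stopped.
- r.hold(seconds).
- inverse_kinematics(position, orientation): joint angles nearest the present ones, or None.
- vision.snapshot(name): name is "scene" or "side" or "wrist"; returns the picture (384x512x3 uint8, red, green, blue); there is no depth.
- vision.get_calibration(name): a dict with "fx", "fy", "cx", "cy" (pixels), "position" and "orientation" of the camera in the world. Camera axes: x right, y down, z forward; pixel columns grow to the right and rows downward; lengths in m; the calibration is good to about 2 mm. A picture is of the moment at which its call begins: read the wrist's pose just before it. get_calibration takes no time and is no camera call; for the wrist camera it gives the pose at the moment of the call.
A pose or a line that the arm cannot do raises r.PlanningError and nothing moves.
- r.sign_off(): hands the job in, once; it reports no verdict.
Trained networks look in the newest picture that a camera, given by its name, has taken for a name from the list of things; names that differ only in an ending like _2 or _b are one class to them, and where a whole thing is asked for, a point or a joint stands for the part that bears it (a point fixed in the world has none). Each returns a list of dicts, best first, with "score" (0 to 1); they miss things now and then, are a little off and sometimes report something else, mostly with a low value. They report only what shows in the picture. A call takes as long as a camera call.
- models.boxes_of(thing, camera): "at" ([x, y, z] in m, in world coordinates, good to about 4 mm: the middle of the surface that is visible of it).
- models.regions_of(thing, camera): "pixels" (384x512 bool, what is visible of it).
- models.mark_of(thing, camera): "at" ([x, y, z] in m, in world coordinates, good to about 4 mm: a listed point, or the origin of a listed thing).
Readings, each from a call of its own:
- telemetry.current_t(): time.
- telemetry.current_joints(): joint angles.
- telemetry.current_dq(): joint speeds.
- telemetry.current_joint_efforts(): joint torques, N m.
- telemetry.current_ee_pos(): TCP position.
- telemetry.current_tool_rot(): TCP orientation.
- telemetry.current_wrist_force(): force on the tool from outside, world axes, zero at the start.
- telemetry.current_torque(): the same for the moment, N m.
- telemetry.current_opening(): finger opening in m.
Only numpy, scipy, OpenCV 4.12 (cv2) and the standard library are available. Lean on these libraries where they do the work, as an engineer would, in place of code of your own. Each camera call takes 0.05 s, during which the arm holds its last target.

TASK

Pack the wooden throwing rings away: lift each one up and off its hook on the stand, put them all in the white storage box, and shut the lid fully when you are done. The box is for rings only, so any other toy that was left in it (cube, cylinder, cup or truck) must come out and be put on the plywood tray with the others. Leave the steel triangle hanging on its hook, and do not disturb the yellow arch, the jar or the mug.

Things in the scene. Friction and masses are not known exactly. Their poses are not given: they have to be found in the camera images.
- box: white storage box, 202 mm (x) by 292 mm (y) outside, 96 mm high, walls and floor 6 mm thick, open on top, fixed to the bench. Origin under its centre; its x axis points away from the robot, to the hinge side. Inside 190 by 280 mm, 90 mm deep.
- lid (a joint): angle of the box's lid about the hinge along the box's far (+x) top edge: 0 shut, 1.6 to 1.75 at the start (open, a little past upright). A flat plate, 202 mm from hinge to free edge, 292 mm wide, 8 mm thick, with a small knob (about 40 mm high) on its outer face. Its hinge is stiff: it stays where left and must be pushed all the way down (a few newtons).
- lid_hinge (a point): point on the lid's hinge line, at the middle of the box's far top edge (96 mm above the bench). The shut lid's underside lies at this height.
- lid_handle (a point): grip point of the lid's knob, on the lid's outer face near the middle of its free edge.
- tray: low plywood tray, 240 by 240 mm, rim 20 mm high, walls and floor 6 mm thick, fixed. Origin under its centre.
- stand: fixed hook stand, origin under its foot (140 x 440 mm). Over the origin a cross bar along y, top 180 mm high; from it five hooks point to -x (to the robot) at y = -184, -92, 0, 92, 184 mm: level round bars 10 mm thick, tops 180 mm above the bench, each ending at x = -108 mm in an upturned tip 192 mm high. Rings hang at about x = -55 mm. Nothing of the stand is higher than the tips.
- hoop0: a wooden throwing ring: outer diameter 86 mm, hole 46 mm, 16 mm thick, about 60 g. Origin at its centre, x along the ring's axis. At the start it hangs upright on a stand hook, the top of its hole on the hook's bar, so 20 mm of wood stand above the bar. Three or four such rings are present (None at the start: absent).
- hoop1: a wooden throwing ring: outer diameter 86 mm, hole 46 mm, 16 mm thick, about 60 g. Origin at its centre, x along the ring's axis. At the start it hangs upright on a stand hook, the top of its hole on the hook's bar, so 20 mm of wood stand above the bar. Three or four such rings are present (None at the start: absent).
- hoop2: a wooden throwing ring: outer diameter 86 mm, hole 46 mm, 16 mm thick, about 60 g. Origin at its centre, x along the ring's axis. At the start it hangs upright on a stand hook, the top of its hole on the hook's bar, so 20 mm of wood stand above the bar. Three or four such rings are present (None at the start: absent).
- hoop3: a wooden throwing ring: outer diameter 86 mm, hole 46 mm, 16 mm thick, about 60 g. Origin at its centre, x along the ring's axis. At the start it hangs upright on a stand hook, the top of its hole on the hook's bar, so 20 mm of wood stand above the bar. Three or four such rings are present (None at the start: absent).
- triangle: steel musical triangle bent from 10 mm rod, about 96 mm wide, 92 mm high, hanging by its top corner on one of the five hooks; it stays there. Origin 43 mm below its highest point, its x axis square to its plane.
- cube: red plastic cube, 60 mm. Starts in the white box or on the tray (None at the start: absent). Origin at the centre of its underside, z up.
- cylinder: blue wooden cylinder standing upright, 56 mm across, 70 mm high. Starts in the white box or on the tray (None at the start: absent). Origin at the centre of its underside, z up.
- cup: green plastic stacking cup standing mouth up, 56 mm across at the foot and 62 mm at the rim, 68 mm high, wall 4 mm. Starts in the white box or on the tray (None at the start: absent). Origin at the centre of its underside, z up.
- truck: steel toy truck, 98 mm long (its x), 52 mm wide (its y). Load box, 66 mm high, from x = -16 to +50 mm, full width; cab, 51 mm high, from x = -49 to -19 mm, to the robot's side at yaw 0. It does not roll. Starts in the white box or on the tray (None at the start: absent). Origin at the centre of its underside, z up.
- arch: yellow triangular arch block, 100 mm long, 40 mm wide, 80 mm high, on the bench; leave it alone. Origin under its centre.
- jar: closed jar with a grey cap, 54 mm across, 75 mm high, on the bench; leave it alone. Origin under its centre.
- mug: white mug, 76 mm across, 85 mm high, on the bench; leave it alone. Origin under its centre.

How it is judged:
On the way, in this order (a step that is already met when the one before it is completed fails the run):
1. every ring is in the box and every other toy is on the tray (x of hoop0 in the frame of box between -0.097 and 0.097 m and y of hoop0 in the frame of box between -0.142 and 0.142 m and z of hoop0 in the frame of box between 0 and 0.096 m and x of hoop1 in the frame of box between -0.097 and 0.097 m and y of hoop1 in the frame of box between -0.142 and 0.142 m and z of hoop1 in the frame of box between 0 and 0.096 m and x of hoop2 in the frame of box between -0.097 and 0.097 m and y of hoop2 in the frame of box between -0.142 and 0.142 m and z of hoop2 in the frame of box between 0 and 0.096 m and x of hoop3 in the frame of box between -0.097 and 0.097 m and y of hoop3 in the frame of box between -0.142 and 0.142 m and z of hoop3 in the frame of box between 0 and 0.096 m and x of cube in the frame of tray between -0.122 and 0.122 m and y of cube in the frame of tray between -0.122 and 0.122 m and z of cube in the frame of tray between 0 and 0.045 m and x of truck in the frame of tray between -0.122 and 0.122 m and y of truck in the frame of tray between -0.122 and 0.122 m and z of truck in the frame of tray between 0 and 0.045 m and x of cylinder in the frame of tray between -0.122 and 0.122 m and y of cylinder in the frame of tray between -0.122 and 0.122 m and z of cylinder in the frame of tray between 0 and 0.045 m and x of cup in the frame of tray between -0.122 and 0.122 m and y of cup in the frame of tray between -0.122 and 0.122 m and z of cup in the frame of tray between 0 and 0.045 m), for 0.2 s.
2. the lid is shut (value of joint lid below 0.06 rad), for 0.2 s.
At the end, for the whole second after the job is handed in: Every ring is inside the box (centre below its top), every other toy is on the tray (underside centre within the rim, under 45 mm high), lid shut within 0.06 rad, triangle still on its hook (moved under 50 mm), rings, truck and triangle at rest (all of step 1 and z of triangle in the frame of stand above 0.14 m and distance of triangle from where it was at the start of the episode below 0.05 m and linear speed of each of hoop0, hoop1, hoop2, hoop3, truck, triangle below 0.03 m/s and value of joint lid below 0.06 rad); the robot touches nothing.
It fails at once if the arch, jar or mug is pushed more than 40 mm from its place (distance of any of arch, jar, mug from where it was at the start of the episode above 0.04 m).
It fails at once if the triangle falls off its hook (height (world z) of triangle below 0.1 m).
Of hoop0, hoop1, hoop2, hoop3 only 3 to 4 are there at a start; the rules pass over those that are not, and their reading is None.
Of cube, truck, cylinder, cup only 3 to 4 are there at a start; the rules pass over those that are not, and their reading is None.
At some moment in a run one of cube, cylinder, cup may be knocked a few centimetres aside while the robot is not near it.
It also fails if it takes over 210 s, if anything falls off the work surface, if the arm or the gripper's body presses on something with over 40 N, if the wrist force passes 120 N, or if a joint passes its speed limit or range.

## Working session

There is one attempt and no reset: what is moved stays moved. The work goes in short steps, each a Python script; the robot and the scene stay as the last script left them, time stands still between calls to the robot, and variables do not carry over. Pictures are saved under pics/ and viewed, and the job is handed in when it is done.

```bash
ls; mkdir -p pics
python3 - <<'E'
from plant import r, vision, models, telemetry
import cv2
for c in ["scene","side","wrist"]:
    im=vision.snapshot(c); cv2.imwrite(f"pics/{c}0.png",im[:,:,::-1])
    k=vision.get_calibration(c); print(c,k)
print(telemetry.current_t())
for c in ["scene","side"]:
  for t in ["box","lid_hinge","lid_handle","tray","stand","hoop0","triangle","cube","cylinder","cup","truck","arch","jar","mug"]:
    print(c,t,[(round(d["score"],2),[round(float(v),3) for v in d["at"]]) for d in models.mark_of(t,c)][:5])
print(telemetry.current_t())
E
```

```text
pics
scene {'fx': 377.5324451088769, 'fy': 377.5324451088769, 'cx': 251.12721321706283, 'cy': 190.8485391038846, 'position': array([1.11024547, 0.16298238, 0.84489161]), 'orientation': array([-0.20338212,  0.51789223,  0.7789988 , -0.28910935])}
side {'fx': 433.4647026351799, 'fy': 433.4647026351799, 'cx': 257.61981877702095, 'cy': 196.07252569584927, 'position': array([ 0.04516936, -0.91076089,  1.12766401]), 'orientation': array([-0.36320509,  0.89549476, -0.23670429,  0.10070889])}
wrist {'fx': 305.46051245192706, 'fy': 305.46051245192706, 'cx': 257.0384489195613, 'cy': 191.81095448816134, 'position': array([0.57459865, 0.0808399 , 0.38394357]), 'orientation': array([ 1.39187366e-01,  9.90265852e-01,  2.14088235e-04, -6.11123163e-04])}
0.15
scene box [(0.95, [0.425, 0.273, -0.001])]
scene lid_hinge [(0.67, [0.486, 0.345, 0.096]), (0.2, [0.46, 0.226, 0.005]), (0.19, [0.659, -0.131, 0.005])]
scene lid_handle [(0.87, [0.536, 0.394, 0.261])]
scene tray [(0.72, [0.448, -0.299, -0.002])]
scene stand [(0.92, [0.659, -0.13, 0.005])]
scene hoop0 [(0.89, [0.602, -0.13, 0.157]), (0.74, [0.6,
[... 759 characters left out ...]
3, -0.001]), (0.51, [0.605, -0.041, 0.16])]
side stand [(0.77, [0.659, -0.127, 0.005])]
side hoop0 [(0.84, [0.605, -0.313, 0.161]), (0.74, [0.607, -0.223, 0.159]), (0.74, [0.603, -0.134, 0.161]), (0.57, [0.603, -0.042, 0.158])]
side triangle [(0.58, [0.605, 0.05, 0.157])]
side cube [(0.86, [0.46, 0.228, 0.01])]
side cylinder [(0.73, [0.451, -0.368, 0.006])]
side cup [(0.51, [0.371, 0.299, 0.007])]
side truck [(0.96, [0.52, -0.294, 0.008]), (0.25, [0.424, 0.267, -0.001])]
side arch [(0.59, [0.422, -0.034, -0.001]), (0.29, [0.601, -0.04, 0.161])]
side jar [(0.82, [0.549, -0.043, -0.0]), (0.64, [0.424, -0.035, -0.001])]
side mug [(0.56, [0.631, -0.483, 0.001]), (0.3, [0.601, 0.054, 0.16])]
1.55
```

View pics/scene0.png

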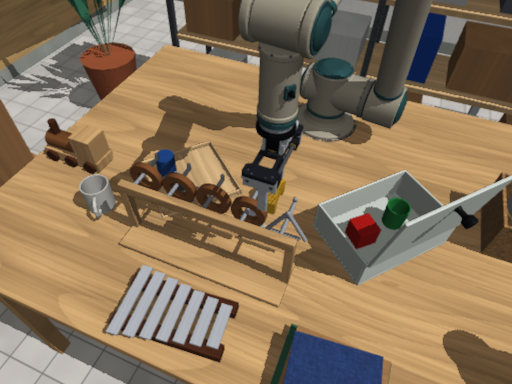

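View pics/side0.png

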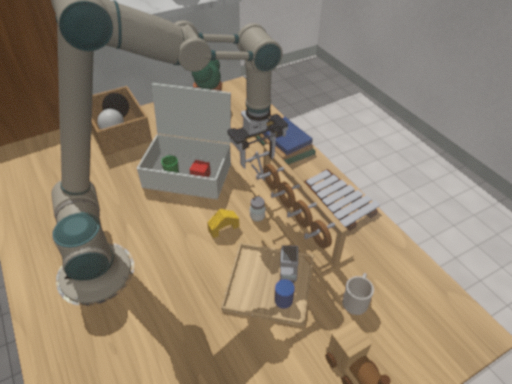

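View pics/wrist0.png

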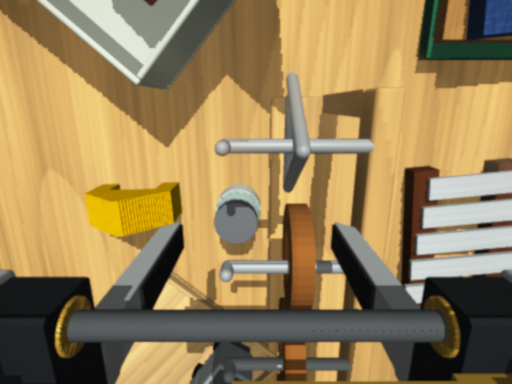

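The cameras agree. There are four rings, with the triangle on the +y end hook. The cube and cup are in the box, and the cylinder and truck are on the tray. The box yaw is about 50°. Next I'll look at the box and tray with the wrist camera.

```bash
cat > h.py <<'E'
import numpy as np, cv2
from scipy.spatial.transform import Rotation as R
from plant import r, gripper_to, inverse_kinematics, vision, models, telemetry
BOX=np.array([0.4245,0.270]); BY=np.arctan2(0.0745,0.062)
def q_down(yaw):  # tool z down, tool x at world yaw
    x=np.array([np.cos(yaw),np.sin(yaw),0]);z=np.array([0,0,-1.]);y=np.cross(z,x)
    q=R.from_matrix(np.c_[x,y,z]).as_quat(); return np.array([q[3],*q[:3]])
def cam(c):
    k=vision.get_calibration(c);q=k["orientation"]
    return k,R.from_quat([*q[1:],q[0]]).as_matrix()
def unproj(px,k,M,z):
    px=np.atleast_2d(px).astype(float)
    d=np.c_[(px[:,0]-k["cx"])/k["fx"],(px[:,1]-k["cy"])/k["fy"],np.ones(len(px))]@M.T
    p=k["position"];return p+d*((z-p[2])/d[:,2])[:,None]
def proj(P,k,M):
    c=(np.atleast_2d(P)-k["position"])@M
    return np.c_[c[:,0]/c[:,2]*k["fx"]+k["cx"],c[:,1]/c[:,2]*k["fy"]+k["cy"]]
def boxw(x,y): c,s=np.cos(BY),np.sin(BY); return BOX+np.array([c*x-s*y,s*x+c*y])
def snap(c,n):
    km=cam(c);im=vision.snapshot(c);cv2.imwrite(f"pics/{n}.png",im[:,:,::-1]);return im,*km
def marks(t,c): return [(round(d["score"],2),np.round(d["at"],3).tolist()) for d in models.mark_of(t,c) if d["score"]>.3]
E
python3 - <<'E'
from h import *
r.move_l([0.5,-0.05,0.36],vel=0.3)
r.move_to([0.45,-0.33,0.38],q_down(0))
im,k,M=snap("wrist","w_tray")
for t in ["tray","cylinder","truck"]: print(t,marks(t,"wrist"))
for t in ["tray","truck"]:
    d=models.regions_of(t,"wrist")[0]; m=d["pixels"].astype(np.uint8)
    c=max(cv2.findContours(m,0,2)[0],key=cv2.contourArea)
    P=unproj(c[:,0],k,M,{"tray":.02,"truck":.066}[t])[:,:2].astype(np.float32)
    print(t,d["score"],cv2.minAreaRect(P))
r.move_to([*boxw(-0.02,0),0.40],q_down(BY+np.pi/2))
im,k,M=snap("wrist","w_box")
for t in ["box","cube","cup","lid_hinge"]: print(t,marks(t,"wrist"))
for t in ["cube","cup"]:
    d=models.regions_of(t,"wrist")[0]; m=d["pixels"].astype(np.uint8)
    c=max(cv2.findContours(m,0,2)[0],key=cv2.contourArea)
    P=unproj(c[:,0],k,M,{"cube":.066,"cup":.074}[t])[:,:2].astype(np.float32)
    print(t,d["score"],cv2.minAreaRect(P))
print(telemetry.current_t(), telemetry.current_joints())
E
```

```text
tray [(0.58, [0.445, -0.297, -0.0])]
cylinder [(0.69, [0.445, -0.371, 0.006])]
truck [(0.7, [0.519, -0.294, 0.003])]
tray 0.7 ((0.6611430644989014, -0.12212833762168884), (0.06985511630773544, 0.04706748574972153), 0.07481832057237625)
truck 0.82 ((0.5178050994873047, -0.28891220688819885), (0.1010938212275505, 0.05938306823372841), 56.53034591674805)
box [(0.69, [0.422, 0.27, 0.002])]
cube [(0.63, [0.459, 0.223, 0.006])]
cup [(0.68, [0.373, 0.292, 0.007])]
lid_hinge [(0.86, [0.49, 0.342, 0.096])]
cube 0.87 ((0.4546491503715515, 0.22267039120197296), (0.06741166859865189, 0.06334205716848373), 44.28788375854492)
cup 0.73 ((0.3696913719177246, 0.29530230164527893), (0.0659499317407608, 0.06052449718117714), 51.09391403198242)
6.075 [ 4.09367852e-01  8.54763849e-02  1.34034948e+00 -2.17648443e-05
  1.71590922e+00 -2.03745736e+00]
```

View pics/w_tray.png

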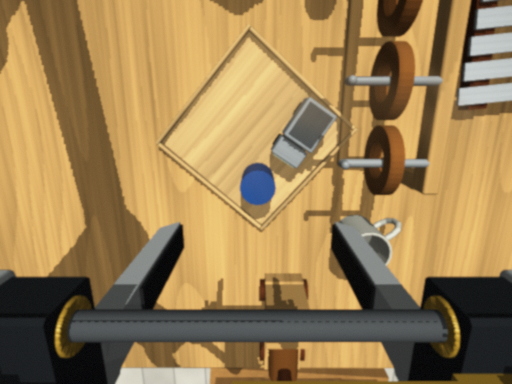

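View pics/w_box.png

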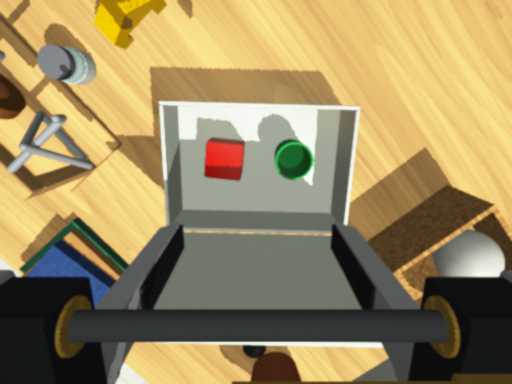

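The wrist views show the tray corners at about (250,28), (352,130), (262,230) and (160,147), so the tray sits near 45° with its upper-left half free. The box shows the cube at (224,159) roughly aligned with the box, and the cup at (294,160). Both have finger clearance, so I'll move the toys now.

Run:
```python
from h import *
k={**vision.get_calibration("wrist")};k["position"]=np.array([.4496,-.2492,.534])
M=R.from_quat([.99026,0,0,.13919]).as_matrix()
C=unproj([[250,28],[352,130],[262,230],[160,147]],k,M,.02);print(C.round(3),C.mean(0))
print("yaw",np.degrees(np.arctan2(*(C[0]-C[3])[[1,0]])),np.degrees(np.arctan2(*(C[1]-C[2])[[1,0]])))
def pick_place(p,dst,yaw0,yaw1,w):
    r.move_to([*p,0.25],q_down(yaw0)); gripper_to(0.092)
    r.move_l([*p,0.055],vel=0.15,guard=15)
    print(telemetry.current_ee_pos())
    gripper_to(0,f_grip=20); print("open",telemetry.current_opening())
    r.move_l([*p,0.30],vel=0.25); print("lifted",telemetry.current_opening())
    r.move_to([*dst,0.25],q_down(yaw1))
    g=r.move_l([*dst,0.0565],vel=0.12,guard=8); print("guard",g,telemetry.current_ee_pos())
    gripper_to(w,f_grip=20)
    r.move_l([*dst,0.25],vel=0.25)
yaw=BY+np.pi/2
pick_place([.459,.226],[.368,-.30],yaw-.05,-np.pi/4,.08)
print(telemetry.current_t())
pick_place([.371,.297],[.448,-.216],yaw,-np.pi/4,.085)
r.move_to([0.45,-0.33,0.38],q_down(0))
im,k,M=snap("wrist","w_tray1")
for t in ["cylinder","truck","cube","cup"]: print(t,marks(t,"wrist"))
print(telemetry.current_t())
```

```text
[[ 0.439 -0.138  0.02 ]
 [ 0.607 -0.29   0.02 ]
 [ 0.459 -0.469  0.02 ]
 [ 0.287 -0.318  0.02 ]] [ 0.44770858 -0.30382695  0.02      ]
yaw 49.79691077721882 50.31985959389723
[0.45960655 0.22620151 0.05568088]
open 0.06037496399152992
lifted 0.06047889411407965
guard False [ 0.36838515 -0.30036158  0.05703247]
15.3417
[0.37151414 0.29733746 0.05559001]
open 0.06094110130358784
lifted 0.06079873406730742
guard False [ 0.44841244 -0.21628331  0.0570326 ]
cylinder [(0.59, [0.446, -0.372, 0.006])]
truck [(0.68, [0.52, -0.294, 0.002])]
cube [(0.74, [0.367, -0.3, 0.01])]
cup [(0.61, [0.447, -0.218, 0.008])]
27.4
```

View pics/w_tray1.png

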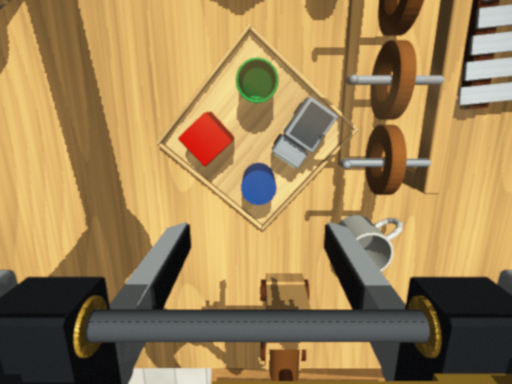

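The cube and cup are upright on the tray, matching the targets to within 2 mm, and the image shows all four toys inside the rim. Now the first ring, with a check.

```bash
cat >> h.py <<'E'
def ring(y,slot,x=0.604):
    r.move_to([x,y,0.28],q_down(0)); gripper_to(0.05)
    g=r.move_l([x,y,0.209],vel=0.12,guard=8); z0=telemetry.current_ee_pos()[2]; print("at",g,z0)
    gripper_to(0,f_grip=30); print("open",telemetry.current_opening())
    r.move_l([x,y,z0+0.022],vel=0.1,guard=15)
    g=r.move_l([x-0.09,y,z0+0.022],vel=0.12,guard=10); print("off",g,telemetry.current_opening())
    if g: return False
    r.move_l([x-0.09,y,0.32],vel=0.25)
    p=boxw(*slot); q=q_down(BY+np.pi/2)
    r.move_to([*p,0.30],q); print("carried",telemetry.current_opening())
    g=r.move_l([*p,z0-0.209+0.105],vel=0.15,guard=6); print("down",g,telemetry.current_ee_pos())
    if telemetry.current_ee_pos()[2]>0.125: return False
    gripper_to(0.045); r.move_l([*p,0.32],vel=0.25)
    return True
E
python3 - <<'E'
from h import *
print(ring(-0.040,(0.044,-0.07)), telemetry.current_t())
r.move_to([*boxw(-0.02,0),0.40],q_down(BY+np.pi/2))
snap("wrist","w_b1"); print(marks("hoop0","wrist"))
snap("side","s_b1"); print(marks("hoop0","side"),marks("triangle","side"))
E
```

```text
at False 0.20962580235208922
open 0.015833394992997827
off False 0.015760293698678964
carried 0.015803392632808583
down False [0.50711919 0.25927544 0.10649545]
True 37.2917
[(0.8, [0.503, 0.259, 0.048])]
[(0.72, [0.504, 0.258, 0.052]), (0.7, [0.604, -0.132, 0.16]), (0.63, [0.604, -0.311, 0.157]), (0.56, [0.608, -0.221, 0.158]), (0.52, [0.662, -0.13, 0.002])] [(0.7, [0.604, 0.052, 0.157])]
```

View pics/w_b1.png

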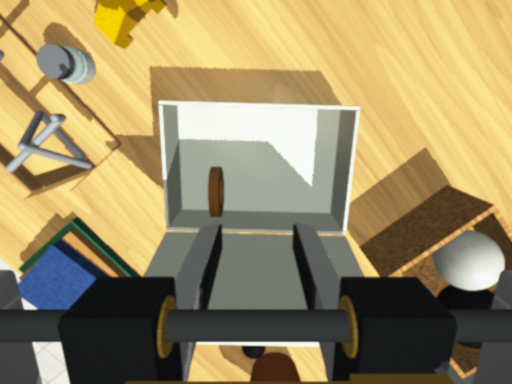

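The first ring stands upright in the box at pixel (216,191), centre about 0.05 m high, so its top is below the rim. Now the other three.

Run:
```python
from h import *
ok=True
for y,s in [(-0.132,(0.044,0.07)),(-0.222,(-0.044,-0.07)),(-0.313,(-0.044,0.07))]:
    ok=ring(y,s); print(ok, telemetry.current_t())
    if not ok: break
if ok:
    r.move_to([*boxw(-0.02,0),0.40],q_down(BY+np.pi/2))
    snap("wrist","w_b2"); print(marks("hoop0","wrist"))
    snap("side","s_b2"); print(marks("triangle","side"))
    for t in ["hoop0","cube","cup","cylinder","truck","lid_handle","lid_hinge"]: print(t,marks(t,"side"))
```

```text
at False 0.20961355349357338
open 0.015535164198208702
off False 0.015738037219079088
carried 0.015452223286380842
down False [0.39943954 0.34892255 0.10639062]
True 48.1167
at False 0.2095926111699528
open 0.01568143962506867
off False 0.01587641560961351
carried 0.015574089964335194
down False [0.45076385 0.19152495 0.10628348]
True 58.4083
at False 0.20964764202934197
open 0.015520479564509354
off False 0.01599367786101612
carried 0.01547138602628885
down False [0.34294782 0.28117508 0.1062319 ]
True 69.0917
[(0.79, [0.402, 0.352, 0.053]), (0.75, [0.344, 0.288, 0.049]), (0.74, [0.504, 0.262, 0.046]), (0.65, [0.454, 0.193, 0.052]), (0.34, [0.423, 0.269, 0.003])]
[(0.55, [0.605, 0.051, 0.156])]
hoop0 [(0.68, [0.399, 0.349, 0.052]), (0.65, [0.344, 0.285, 0.051]), (0.46, [0.455, 0.191, 0.049])]
cube [(0.94, [0.368, -0.302, 0.009]), (0.72, [0.486, 0.343, 0.097]), (0.69, [0.448, -0.216, 0.008])]
cup [(0.72, [0.446, -0.213, 0.004]), (0.49, [0.398, 0.349, 0.052])]
cylinder [(0.57, [0.425, -0.371, 0.008])]
truck [(0.89, [0.517, -0.296, 0.008])]
lid_handle [(0.9, [0.538, 0.397, 0.261])]
lid_hinge [(0.74, [0.485, 0.341, 0.097])]
```

View pics/w_b2.png

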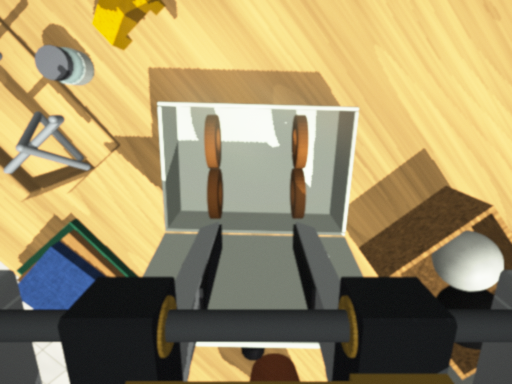

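View pics/s_b2.png

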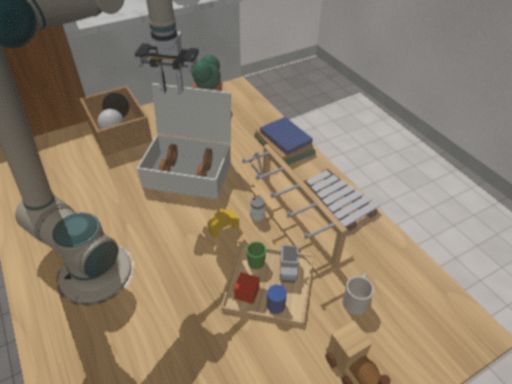

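All four rings are in the box, standing on its floor. The hooks are empty except for the triangle, which hasn't moved. The cylinder was knocked about 2 cm to (0.425,-0.371) but is still on the tray. Next I'll close the lid by pushing its outer face, beside the knob.

Run:
```python
from h import *
q=q_down(BY+np.pi/2); gripper_to(0.0)
yb=-0.06; hx,hz,rr,h=0.099,0.096,0.165,0.010
def T(x,z): return [*boxw(x,yb),z+0.025]
def tip(th,rr=rr): return hx-rr*np.cos(th)+.008*np.sin(th)+h, hz+rr*np.sin(th)+.008*np.cos(th)
r.move_l(T(0.19,0.375),vel=0.25)
g=r.move_l(T(0.19,0.255),vel=0.15,guard=8); print("behind",g)
if not g:
  for th in np.arange(1.7,0.2,-0.15):
    g=r.move_l(T(*tip(th)),vel=0.12,guard=30)
    print(round(th,2),g,np.round(telemetry.current_wrist_force(),1))
    if g: break
snap("side","s_l"); snap("scene","c_l")
print(telemetry.current_t())
```

```text
behind False
1.7 False [-0.2 -0.4  0.1]
1.55 False [ 0.4 -0.1  0. ]
1.4 False [0.3 0.3 0.2]
1.25 False [0.3 0.1 0.2]
1.1 False [ 0.2 -0.   0.4]
0.95 False [1.2 0.3 0.4]
0.8 False [-0.   0.4 -0.4]
0.65 False [-0.6  0.6  0.4]
0.5 False [ 0.4 -0.1  0.2]
0.35 False [-0.4  0.3 -0.1]
76.85
```

View pics/c_l.png

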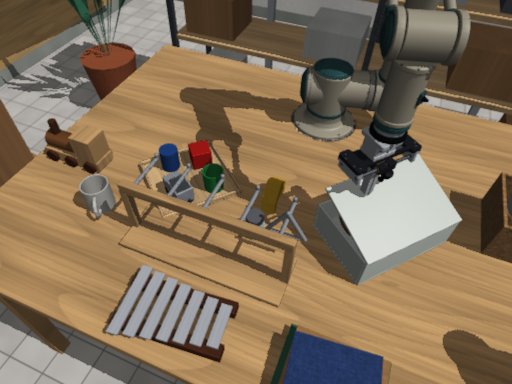

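The lid has followed the fingers down to about 0.35 rad. Now I'll press it fully shut.

Run:
```python
from h import *
yb=-0.06; hx,hz,rr,h=0.099,0.096,0.165,0.010
def T(x,z): return [*boxw(x,yb),z+0.025]
def tip(th,rr=rr): return hx-rr*np.cos(th)+.008*np.sin(th)+h, hz+rr*np.sin(th)+.008*np.cos(th)
for th in (.2,.08,.02):
    print(r.move_l(T(*tip(th)),vel=0.08,guard=20),telemetry.current_wrist_force().round(1),telemetry.current_ee_pos()[2])
x,z=tip(0)
print(r.move_l(T(x,0.096),vel=0.03,guard=20),telemetry.current_wrist_force().round(1),telemetry.current_ee_pos()[2])
r.hold(.3);print(telemetry.current_wrist_force().round(1))
r.move_l(T(x,0.30),vel=0.2)
r.move_to([0.35,0.0,0.40],q_down(0))
snap("side","s_f"); 
for t in ["lid_handle","triangle","cube","cup","cylinder","truck","arch","jar","mug"]: print(t,marks(t,"side"))
snap("scene","c_f"); 
for t in ["lid_handle","triangle","cylinder","cube","cup","truck","arch","jar","mug"]: print(t,marks(t,"scene"))
print(telemetry.current_t())
```

```text
False [0.5 0.9 0.1] 0.16159041008313293
False [-0.  -0.1 -0.1] 0.1421220625852826
False [-0.2  0.4 -0.3] 0.13225322904084133
True [-1.4 -0.9  6. ] 0.12968279718204415
[-0.4 -0.7  5.9]
lid_handle [(0.89, [0.378, 0.215, 0.142]), (0.57, [0.484, 0.34, 0.099])]
triangle [(0.69, [0.603, 0.052, 0.158])]
cube [(0.9, [0.37, -0.302, 0.011])]
cup [(0.71, [0.447, -0.216, 0.008])]
cylinder [(0.73, [0.422, -0.373, 0.007])]
truck [(0.84, [0.518, -0.293, 0.008])]
arch [(0.56, [0.423, -0.034, -0.002])]
jar [(0.88, [0.551, -0.043, 0.0])]
mug [(0.98, [0.63, -0.484, 0.001])]
lid_handle [(0.66, [0.379, 0.211, 0.138]), (0.5, [0.658, -0.13, 0.003])]
triangle [(0.55, [0.608, 0.053, 0.155])]
cylinder [(0.87, [0.423, -0.379, 0.007])]
cube [(0.62, [0.37, -0.3, 0.004])]
cup [(0.82, [0.447, -0.212, 0.006])]
truck [(0.65, [0.518, -0.292, 0.004])]
arch [(0.56, [0.425, -0.037, 0.004])]
jar [(0.85, [0.548, -0.046, -0.002]), (0.73, [0.489, 0.345, 0.096])]
mug [(0.91, [0.632, -0.481, 0.003])]
82.4167
```

View pics/s_f.png

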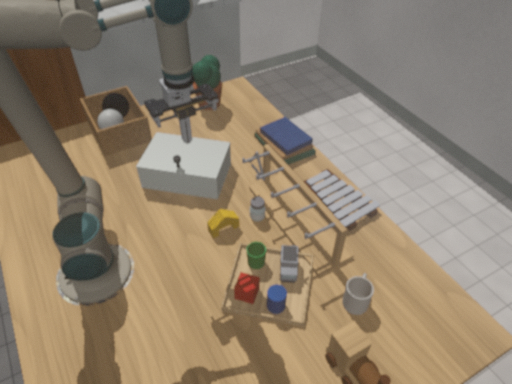

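View pics/c_f.png

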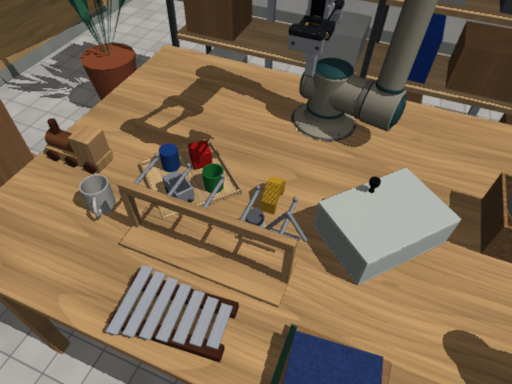

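The side and scene views agree. The lid is flat with its knob up, and my pressed fingertip height was 0.1047 m against 0.104 m expected for a shut lid. All toys are on the tray and nothing else has moved, so I'm handing in.

```bash
python3 -c "
from h import *
print(telemetry.current_t()); r.sign_off()"
```

```text
82.4167
the job is handed in; nothing more can be done
```

The job is handed in at about 82 s. By my last checks every condition was met, though the sign-off itself reports no verdict.

- **Rings:** All four were lifted off their hooks and stand on the box floor with centres about 0.05 m high. I last saw them just before closing the lid.
- **Toys:** The cube and cup came out of the box and onto the tray. All four toys were still on it in the final side and scene views. The cylinder was knocked about 2–3 cm during the run but stayed inside the rim.
- **Lid:** I pushed it down until it stopped hard. The fingertip height was 0.1047 m against 0.104 m for a fully shut lid, so it is within about 0.01 rad.
- **Left alone:** The triangle, arch, jar and mug all measured within a few millimetres of their starting places.

No check failed. The only odd readings were low-score or clearly misplaced detections from the networks, which I ignored.

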